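# Push the brass blank through the spring gate of the chip guard

### The arm

A 6-joint arm with a two-finger parallel gripper is mounted at the origin on the work surface. World frame = base frame: x ahead of the robot, y to its left, z up, the work surface at z = 0. Lengths are in mm, angles in rad, forces in N, time in s.
With the tool pointing down it reaches from about 350 to 850 mm from the base axis. Payload 8.1 kg.
Tool frame: the origin (TCP) lies between the finger pads; the fingertips stand arm.tcp_to_tips ahead of it and the grasp point (between the pads) lies 8 mm behind it (arm.tcp_to_tips is the distance from the TCP to the fingertips, in mm); z points along the fingers, y is the line along which they close (so a half turn about z gives the same grasp; the last joint's range is limited). The gripper opens to 93 mm and grips with 3 to 60 N. Pads are 15 mm wide; open, the fingers measure 128 mm over their backs; the gripper's body (75 mm by 188 mm) begins 65 mm behind the grasp point.
Start: joints at [-1.382, 0.13, 1.488, -0, 1.523, -0.085], TCP at [162.255, -577.649, 229.635] pointing down, gripper open.
Joint ranges: [-2.96, 2.96], [-0.89, 2.26], [0.02, 2.5], [-1.34, 4.48], [0, 2.73], [-2.66, 2.66]. Speed limits (rad/s): [2.39, 2.39, 2.79, 3.14, 3.14, 3.14].

### API

Orientations are given as [roll, pitch, yaw] about the fixed x, y, z axes, in that order (R = Rz(yaw) Ry(pitch) Rx(roll)).
In Python, from bench import arm, optics gives the robot as it stands.
- The arm moves only by the tool move_arm, never from a script. Its argument "deltas" is text: rows parted by semicolons, each of 5 numbers parted by spaces: the shift along the tool's x, y, z in m, then the turn about the tool's z in degrees, then the opening, from 0 (shut) to 1 (fully open). In form: x y z yaw fingers; .... A call has 1 to 10 rows; each row shifts and turns the commanded pose from where the row before left it, along the tool's axes as they then stand; what a row does not reach is not made up. A row lasts 1/8 s, in which the tool goes at most 62.5 mm and 10.7 degrees, less where a joint would pass 70% of its speed; a pose out of reach is approached as far as the arm can. A call with a gripper value outside its range is refused whole. The fingers move at their own pace and stop on an object; the grip force is fixed at half the most. Time passes only in rows, so rows that do not move let the fingers close. It gives the time, the measured TCP pose, the force, the opening and the grip force at its end, in the units of the state.
- arm.observe(): the state, without advancing time (a new reading comes with each control period).
- optics.capture(name): name is "scene" or "top"; returns a dict with "color" (480x640x3 uint8, red, green, blue), "range_z" (480x640 float32, mm along the optical axis (not along the pixel's ray), 0 where there is no reading), "intrinsics" (3x3 intrinsics, pixels), "rvec" (rotation vector, rad) and "tvec" (3), from world to camera coordinates, as OpenCV has them. Camera axes: x right, y down, z forward; pixel columns grow to the right and rows downward; lengths in mm; the calibration is good to about 2 mm. A picture is of the moment at which its call begins.
- arm.finish_job(): hands the job in; it is judged then, once.
The state is a dict: "time": time; "qpos": joint angles; "qd": joint speeds; "joint_efforts": joint torques, N m; "ee_pos": TCP position; "ee_rot": TCP orientation; "contact_force": force on the tool from outside, world axes, zero at the start; "torque": the same for the moment, N m; "grip_width": opening from 0.0 (shut) to 1.0 (fully open); "gripper_force": force on a finger pad.
Only numpy, scipy, OpenCV 4.12 (cv2) and the standard library are available. Lean on these libraries where they do the work, as an engineer would, in place of code of your own. Each camera call takes 0.05 s, during which the arm holds its last target. There are 200 camera calls.

### The job

Push the round brass blank through the self-closing gate into the chip guard: with one finger push the gate inward and keep it open, and with the other finger slide the blank through, so that the gate never touches the blank. Push it in far enough that the gate falls fully shut behind it when you take the hand away. Only push: do not lift, tip or carry the blank, and leave everything else where it stands.

Things in the scene. Friction and masses are not known exactly. Their poses are not given: they have to be found in the camera images.
- guard: Fixed open-topped pen of grey sheet-metal walls (fence: white plastic) 45 mm high, 5 mm thick, no floor. Origin: on the table in the middle of its gateway, in the plane of the shut gate. x points inward through the gateway (within about 0.25 rad of world x), y to the hinge side, z up. Gateway clear from y = -60 mm (fence) to +60 mm (hinge axis). Inner faces: left wall y = +65 mm, end wall x = +200 mm.
- fence_end (a point): Outer end of the straight fence of slick white plastic (the blank slides along it easily, friction about 0.2): on its inner face, 15 mm up, at x = -120, y = -60 mm of the guard. The fence's inner face runs from here to the end wall at guard y = -60 mm; outside the gateway it is 30 mm high, inside 45 mm.
- gate_hinge (a point): The gate's upright hinge axis, on the table at x = 0, y = +60 mm of the guard. Hinge cap (14 mm wide) up to 56 mm high; hinge post beside it at y = +66 to +74 mm, 50 mm high. The gate's edge sweeps a circle of 115 mm about this axis: the whole blank must finally lie beyond that circle.
- gate (a joint): Gate: aluminium flap 4 mm thick, 115 mm long from the hinge axis, 3 to 43 mm above the table. 0 = shut (along guard -y from the hinge, free edge 5 mm from the fence); grows in rad as it swings inward (to guard +x), at most 1.6; cannot open outward. A spring shuts it at once when released (0.045 N m shut, 0.09 N m wide open).
- gate_edge (a point): Free end of the gate: top corner, 43 mm above the table, 115 mm from the hinge axis.
- blank_center (a point): Round brass blank to be pushed, loose, standing upright on the table outside the gateway, 45 to 75 mm in front of the shut gate and near the fence (its axis 18 to 34 mm from the fence's inner face). Diameter 30 mm, height 28 mm (top 4 mm stepped to 24 mm diameter), about 0.1 to 0.2 kg. This point is its centre, 14 mm above its underside; z is its axis.
- hexblank_mid (a point): Bystander: six-sided brass blank, 30 mm across corners, 24 mm high, standing inside the guard near the end wall. Point at mid height.
- jar_mid (a point): Bystander: small glass jar, 38 mm diameter, 45 mm high, outside the guard on the fence side. Point at mid height.
- gauge_mid (a point): Bystander: steel ring, 40 mm outer diameter, 12 mm high, lying in front of the guard on the hinge side. Point at its centre.
- graver_mid (a point): Bystander: hand tool with wooden handle, 130 mm long, lying beside the guard's left wall. Point near its middle.
- anvil_mid (a point): Bystander: steel bench block 60 x 60 x 22 mm, far left. Point at its centre.
- figurine_mid (a point): Bystander: white figurine, 48 mm wide, 77 mm high, far right. Point 30 mm above its foot.
- cup_mid (a point): Bystander: steel cup, 56 mm diameter, 60 mm high, far right. Point 30 mm above its foot.
Things that resemble listed ones, but are neither listed nor needed, are in the scene too. Leave any green look-alike of the part that bears blank_center alone.

How it is judged:
By the outcome, as a careful person would: the job done as asked, in the order asked, and still so for the second after the job is handed in, with the robot touching nothing.
It also fails if it takes over 38 s, if anything falls off the work surface, if the arm or the gripper's body presses on something with over 40 N, if the wrist force passes 120 N, or if a joint passes its speed limit or range.

## Working session

There is one attempt and no reset: what is moved stays moved. The work goes in short steps, Python scripts to look and compute and a tool call to move; the robot and the scene stay as the last step left them, time stands still between calls to the robot, and variables do not carry over. Pictures are saved under pics/ and viewed, at most 10 in all, crops included, and the job is handed in when it is done.

Besides the shell and the picture viewer there is one more tool, called by a JSON object that holds its "name" and its "arguments". move_arm: Moves the arm, as the interface text tells. Its arguments: {"type":"object","properties":{"deltas":{"type":"string"}},"required":["deltas"]}

```bash
mkdir -p pics; ls; cat > h.py <<'E'
import numpy as np, cv2
from bench import arm, optics
def cap(n):
    c=optics.capture(n); c['R']=cv2.Rodrigues(np.array(c['rvec'],float))[0]; c['t']=np.array(c['tvec'],float).ravel(); c['K']=np.array(c['intrinsics']); return c
def world(c,u,v,z=None):
    d=np.linalg.inv(c['K'])@[u,v,1.]
    o=-c['R'].T@c['t']; w=c['R'].T@d
    if z is None: s=c['range_z'][int(round(v)),int(round(u))]
    else: s=(z-o[2])/w[2]
    return o+s*w
def save(c,f,box=None,k=1):
    im=c['color'][...,::-1]
    if box: im=im[box[1]:box[3],box[0]:box[2]]
    cv2.imwrite(f,cv2.resize(im,None,fx=k,fy=k,interpolation=cv2.INTER_CUBIC))
E
python3 - <<'E'
from h import *
import pickle
for n in('top','scene'):
    c=cap(n); save(c,f'pics/{n}0.png'); pickle.dump(c,open(n+'.pkl','wb')); print(n,-c['R'].T@c['t'],c['R'])
print(arm.observe(), arm.tcp_to_tips)
E
```

```text
pics
top [425.24590407  -2.24244963 922.49947608] [[-0.02373482 -0.99971498  0.00257169]
 [-0.98889318  0.02310021 -0.14682187]
 [ 0.14672061 -0.00602791 -0.98915961]]
scene [1619.13732682   68.18888027  876.53922251] [[-0.0775422   0.99684184 -0.01713342]
 [ 0.6086409   0.03371969 -0.79272898]
 [-0.78964768 -0.07189805 -0.60933341]]
{'time': 0.1, 'qpos': array([-1.38241455e+00,  1.31058671e-01,  1.48918443e+00,  5.46980994e-08,
        1.52297929e+00, -8.54537525e-02]), 'qd': array([-1.67743528e-03, -2.52984272e-03, -1.15581334e-03, -1.97565700e-04,
        1.82676656e-05, -1.13163801e-03]), 'joint_efforts': array([ 9.62062732e-04, -5.61340749e+01, -4.93095696e+01,  7.69318035e-02,
        2.91464163e-02, -8.72064311e-05]), 'ee_pos': array([ 162.15351969, -577.16149567,  228.70071828]), 'ee_rot': array([-3.13996887e+00, -1.39151949e-04,  2.73835413e-01]), 'contact_force': array([ 0.23996931, -0.01157268,  0.42062722]), 'torque': array([-0.01298881, -0.02650822, -0.02693243]), 'gripper_force': 0.0, 'grip_width': 0.9954482106080674} 11.0
```

View pics/top0.png

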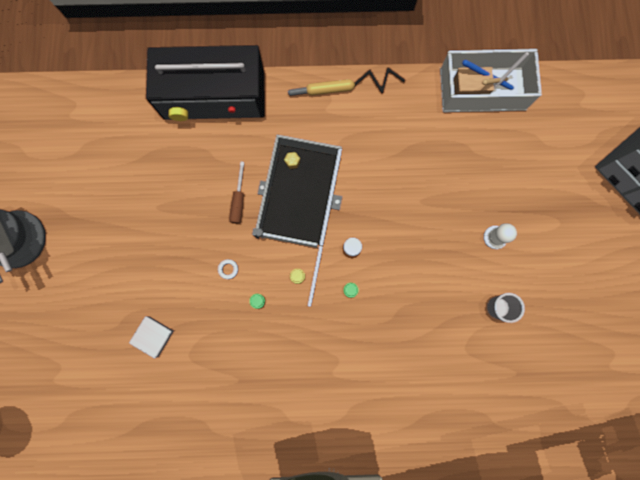

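View pics/scene0.png

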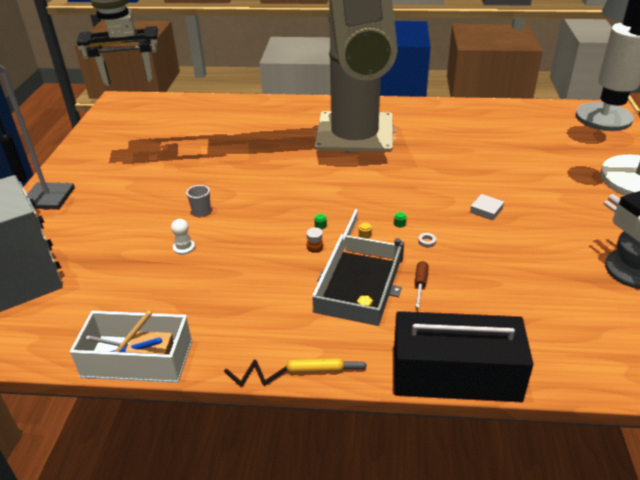

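Top view: the round brass blank is at (297,276). Green look-alikes are at (257,301) and (351,290), and the hex blank is at (292,159) inside the guard. The hinge cap is at (258,233), and the fence runs from (311,305) to (340,150). I choose (297,276) and check it in a close crop.

```bash
python3 - <<'E'
from h import *
import pickle
c=pickle.load(open('top.pkl','rb'))
save(c,'pics/crop1.png',(230,215,380,315),5)
E
```

```text
(no output)
```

View pics/crop1.png

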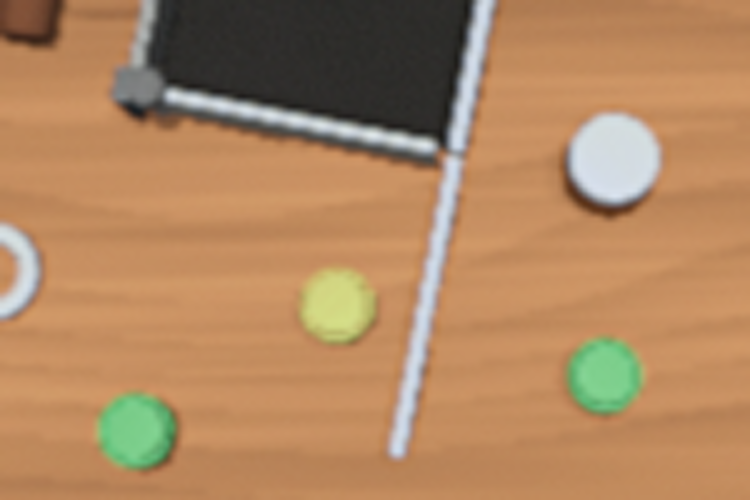

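The crop confirms it: brass disc at crop (338,303), i.e. top (297.5,275.5). The shut gate runs from (168,93) to (437,147), and the low fence from (397,457) to (453,152).

```bash
cat >> h.py <<'E'
def px(x,y,x0=230,y0=215,k=5): return (x+.5)/k+x0-.5,(y+.5)/k+y0-.5
E
python3 - <<'E'
from h import *
import pickle
c=pickle.load(open('top.pkl','rb'))
P=lambda x,y,z: world(c,*px(x,y),z)[:2]
fe=P(388,457,30); fg=P(444,152,30); ge=P(437,147,43); gh=P(168,93,43); cap_=P(140,82,56); b=P(338,303,28)
print('fence',fe,fg,'len',np.linalg.norm(fg-fe)); d=fg-fe; th=np.arctan2(d[1],d[0]); print('th fence',th)
g=gh-ge; print('th gate',np.arctan2(-g[0],g[1]),np.linalg.norm(g),'edge',ge,'cap',cap_)
x=np.array([np.cos(th),np.sin(th)]);y=np.array([-x[1],x[0]])
print('depth blank',world(c,297,275), 'blank',b)
for th in (th,np.arctan2(-g[0],g[1])):
  x=np.array([np.cos(th),np.sin(th)]);y=np.array([-x[1],x[0]])
  for n,o in (('edge',ge-y*-55),('fence_end',fe+120*x+60*y),('cap',cap_-60*y)):
    print(n,o, 'blank in guard',(b-o)@x,(b-o)@y)
for n,q in (('gauge',(0-8,272,12)),('jar',(613,160,45)),('g1',(137,431,28)),('g2',(605,375,28))):
  print(n,P(*q),(P(*q)-o)@x,(P(*q)-o)@y)
print('hex',world(c,292,159,24)[:2],(world(c,292,159,24)[:2]-o)@x,(world(c,292,159,24)[:2]-o)@y)
E
```

```text
fence [429.63473732  26.22962048] [549.03905421   1.75448548] len 121.88692762178776
th fence -0.20217649490672462
th gate -0.22332596380975972 107.88392406863761 edge [549.27655132   4.39328812] cap [575.55574352 118.7668543 ]
depth blank [490.57741399  45.24945028  28.40338229] blank [490.20345654  44.88277905]
edge [560.32065959  58.27304009] blank in guard -66.00025484828822 -27.197198645172328
fence_end [559.23867791  60.91129551] blank in guard -64.41054424970066 -29.564453642236405
cap [563.50762541  59.98894306] blank in guard -68.77775139535079 -29.51810086536996
edge [561.45763285  58.02743072] blank in guard -66.57346508751544 -28.599182788095924
fence_end [559.94313739  58.16268907] blank in guard -65.0666240238308 -28.395660478805873
cap [562.26729094  60.25688055] blank in guard -66.86925067231094 -30.95258536219237
gauge [507.09712564 184.5674089 ] -81.33165807295889 109.00466041342871
jar [542.2622677 -64.2242342] 8.06113343137297 -125.82037598253523
g1 [442.03214941 124.20352395] -131.4117818849688 35.729624160861725
g2 [459.48145571 -59.45950154] -73.71918424133807 -139.5077845183576
hex [729.7341004   52.11487664] 165.11122096900309 29.14977201291088
```

```bash
cat >> h.py <<'E'
O=np.array([561.,59.5]); TH=-0.21
def g2w(p): c,s=np.cos(TH),np.sin(TH); return O+np.array([[c,-s],[s,c]])@p
def w2g(p): c,s=np.cos(TH),np.sin(TH); return np.array([[c,s],[-s,c]])@(np.array(p)[:2]-O)
def goal(B,phi,sep,z):  # B finger centre in guard, phi deg of B->A in guard
    f=np.radians(phi); m=np.array(B)+sep/2*np.array([np.cos(f),np.sin(f)])
    return [*g2w(m),z,phi+np.degrees(TH)+90,(sep-17.5)/93]
def fingers(s,sep=None):
    y=s['ee_rot'][2]-np.pi/2-TH; sep=sep or s['grip_width']*93+17.5; u=np.array([np.cos(y),np.sin(y)])*sep/2; m=w2g(s['ee_pos'])
    return dict(B=(m-u).round(1),A=(m+u).round(1),z=s['ee_pos'][2].round(1),phi=np.degrees(y).round(1))
def rows(goals,ns,start=None):
    s=arm.observe(); p=np.array(start or [*s['ee_pos'],np.degrees(s['ee_rot'][2])],float)
    for g,n in zip(goals,ns):
        g=np.array(g,float); step=(g[:4]-p)/n
        step[3]=((g[3]-p[3]+180)%360-180)/n; out=[]
        for _ in range(n):
            a=np.radians(p[3]); ca,sa=np.cos(a),np.sin(a)
            d=[ca*step[0]+sa*step[1], sa*step[0]-ca*step[1], -step[2]]
            r=[round(d[0]/1e3,4),round(d[1]/1e3,4),round(d[2]/1e3,4),round(-step[3],1),round(g[4],2)]
            out.append(' '.join(f'{v:g}' for v in r))
            p=p+step
        print('; '.join(out)); print('->',p.round(1))
E
python3 - <<'E'
from h import *
w=goal((-110,-21),36,100,150); print(w)
rows([[*w[:3],w[3],1]],[20])
E
```

```text
[np.float64(494.7276057765663), np.float64(82.20316709085273), 150, np.float64(113.96788630225271), 0.8870967741935484]
0.0249 -0.0272 0.0039 -4.9 1; 0.0272 -0.025 0.0039 -4.9 1; 0.0292 -0.0226 0.0039 -4.9 1; 0.031 -0.02 0.0039 -4.9 1; 0.0326 -0.0173 0.0039 -4.9 1; 0.034 -0.0144 0.0039 -4.9 1; 0.0351 -0.0114 0.0039 -4.9 1; 0.036 -0.0084 0.0039 -4.9 1; 0.0365 -0.0053 0.0039 -4.9 1; 0.0369 -0.0021 0.0039 -4.9 1; 0.0369 0.001 0.0039 -4.9 1; 0.0367 0.0042 0.0039 -4.9 1; 0.0362 0.0073 0.0039 -4.9 1; 0.0354 0.0104 0.0039 -4.9 1; 0.0344 0.0134 0.0039 -4.9 1; 0.0331 0.0163 0.0039 -4.9 1; 0.0316 0.0191 0.0039 -4.9 1; 0.0299 0.0217 0.0039 -4.9 1; 0.0279 0.0242 0.0039 -4.9 1; 0.0257 0.0265 0.0039 -4.9 1
-> [494.7  82.2 150.  114. ]
```

{"name": "move_arm", "arguments": {"deltas": "0.025 -0.027 0.004 -5 1; 0.027 -0.025 0.004 -5 1; 0.029 -0.023 0.004 -5 1; 0.031 -0.02 0.004 -5 1; 0.033 -0.017 0.004 -5 1; 0.034 -0.014 0.004 -5 1; 0.035 -0.011 0.004 -5 1; 0.036 -0.008 0.004 -5 1; 0.036 -0.005 0.004 -5 1; 0.037 -0.002 0.004 -5 1"}}

```text
time: 1.35
ee_pos: [327.5, -247.1, 189.2]
ee_rot: [-3.141, -0.0, 1.149]
contact_force: [0.4, -0.4, 0.1]
grip_width: 1.001
gripper_force: 0.0
```

{"name": "move_arm", "arguments": {"deltas": "0.037 0.001 0.004 -5 0.89; 0.037 0.004 0.004 -5 0.89; 0.036 0.007 0.004 -5 0.89; 0.035 0.01 0.004 -5 0.89; 0.034 0.013 0.004 -5 0.89; 0.033 0.016 0.004 -5 0.89; 0.032 0.019 0.004 -5 0.89; 0.03 0.022 0.004 -5 0.89; 0.028 0.024 0.004 -5 0.89; 0.026 0.027 0.004 -5 0.89"}}

```text
time: 2.6
ee_pos: [485.3, 86.5, 149.1]
ee_rot: [-3.141, -0.0, 2.022]
contact_force: [0.4, -0.4, 0.1]
grip_width: 0.888
gripper_force: 0.0
```

```bash
python3 - <<'E'
from h import *
c=cap('top'); save(c,'pics/top1.png',(200,180,400,330),4)
s=arm.observe(); print(s['time'],s['ee_pos'],np.degrees(s['ee_rot']),s['grip_width'],fingers(s))
rows([goal((-110,-21),36,100,70),goal((-110,-21),36,100,17)],[4,5])
E
```

```text
2.65 [486.27184835  89.79037568 148.72363829] [ 1.79939799e+02 -1.14973606e-01  1.16164366e+02] 0.8915766875488776 {'B': array([-118.9,  -17. ]), 'A': array([-39.9,  45.1]), 'z': np.float64(148.7), 'phi': np.float64(38.2)}
-0.0026 0.0011 0.0197 0.5 0.89; -0.0026 0.0011 0.0197 0.5 0.89; -0.0026 0.0011 0.0197 0.5 0.89; -0.0026 0.0011 0.0197 0.5 0.89
-> [494.7  82.2  70.  114. ]
0 -0 0.0106 -0 0.89; 0 -0 0.0106 -0 0.89; 0 -0 0.0106 -0 0.89; 0 -0 0.0106 -0 0.89; 0 -0 0.0106 -0 0.89
-> [494.7  82.2  17.  114. ]
```

View pics/top1.png

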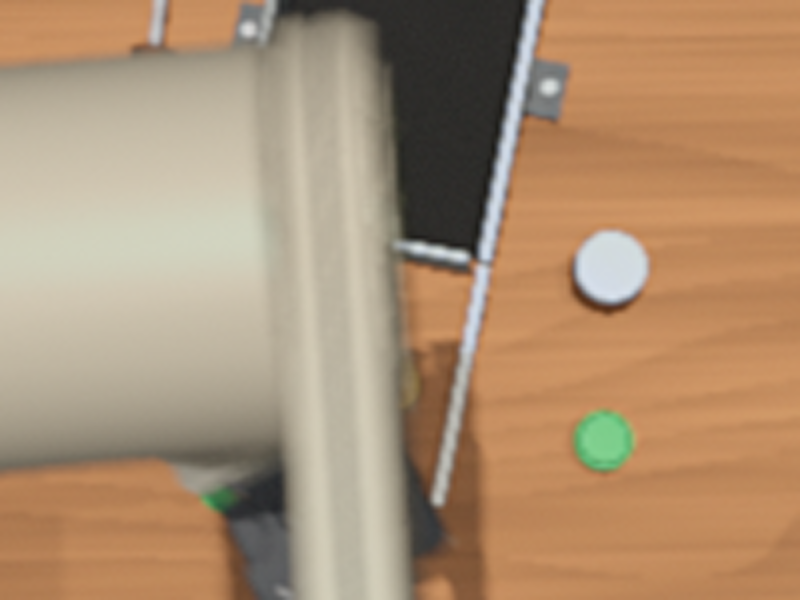

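The top view is now blocked by the arm, with the blank only just visible at (410,380). I'll use the scene camera from here.

{"name": "move_arm", "arguments": {"deltas": "-0.003 0.001 0.02 0.5 0.89; -0.003 0.001 0.02 0.5 0.89; -0.003 0.001 0.02 0.5 0.89; -0.003 0.001 0.02 0.5 0.89; 0 0 0 0 0.89; 0 0 0 0 0.89"}}

```text
time: 3.4
ee_pos: [494.1, 76.2, 70.2]
ee_rot: [3.141, 0.0, 1.984]
contact_force: [0.6, -0.2, 0.8]
grip_width: 0.888
gripper_force: 0.0
```

```bash
python3 - <<'E'
from h import *
c=cap('scene'); save(c,'pics/s1.png',(300,180,460,300),5)
s=arm.observe(); print(s['time'],s['ee_pos'],np.degrees(s['ee_rot']),s['grip_width'],fingers(s))
rows([goal((-110,-21),36,100,17)],[5])
E
```

```text
3.45 [494.44567457  76.21062034  70.5810332 ] [1.79936406e+02 2.04566814e-02 1.13694532e+02] 0.8900696324526677 {'B': array([-109.3,  -26.8]), 'A': array([-27.9,  31.7]), 'z': np.float64(70.6), 'phi': np.float64(35.7)}
0.0011 0.0005 0.0107 -0.1 0.89; 0.0011 0.0005 0.0107 -0.1 0.89; 0.0011 0.0005 0.0107 -0.1 0.89; 0.0011 0.0005 0.0107 -0.1 0.89; 0.0011 0.0005 0.0107 -0.1 0.89
-> [494.7  82.2  17.  114. ]
```

View pics/s1.png

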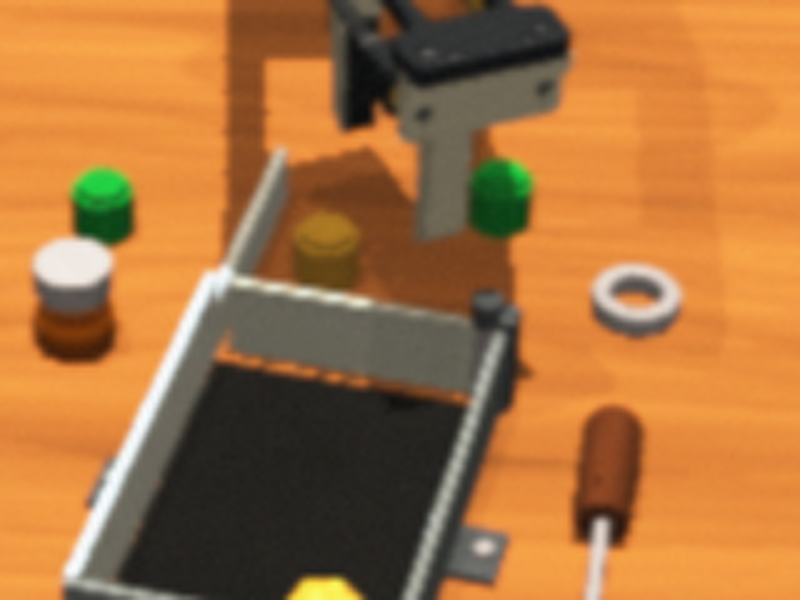

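Scene view: finger A is a thin plate with its tip at crop (440,238), hanging from a wider bracket whose lower edge runs from (405,132) to (555,100). The blank (325,245) stands clear by the fence and the gate is shut. I'll measure the bracket clearance before going lower.

```bash
python3 - <<'E'
from h import *
c=cap('scene'); s=arm.observe(); m=s['ee_pos']; a=s['ee_rot'][2]
for n,(x,y) in dict(tipL=(424,232),tipR=(464,226),brL=(410,126),brR=(550,96),brM=(480,112),capTop=(520,12),topL=(400,60),topfar=(545,15),B_in=(365,110),B_low=(350,120),B_left=(342,100)).items():
    p=world(c,*px(x,y,300,180,5)); d=p-m
    print(n,p.round(1),'tool x %.1f y %.1f height above tip %.1f'%(np.cos(a)*d[0]+np.sin(a)*d[1],np.sin(a)*d[0]-np.cos(a)*d[1],d[2]+11))
E
```

```text
tipL [545.9  89.2  68.5] tool x -8.7 y 52.2 height above tip 8.8
tipR [542.3 106.4  69.8] tool x 8.4 y 55.7 height above tip 10.1
brL [583.8  80.8 150.8] tool x -31.7 y 83.5 height above tip 91.0
brR [563.6 137.7 153.7] tool x 28.5 y 87.9 height above tip 94.0
brM [571.8 109.2 150.4] tool x -0.8 y 84.0 height above tip 90.7
capTop [553.4 123.8 187.5] tool x 19.9 y 72.9 height above tip 127.7
topL [585.9  75.7 184.2] tool x -37.1 y 83.4 height above tip 124.4
topfar [554.2 133.9 186.9] tool x 28.8 y 77.8 height above tip 127.2
B_in [457.6  61.7  70.4] tool x 1.5 y -39.7 height above tip 10.7
B_low [461.7  55.1  67.4] tool x -6.2 y -38.6 height above tip 7.7
B_left [458.4  51.2  76.1] tool x -8.4 y -43.2 height above tip 16.3
```

{"name": "move_arm", "arguments": {"deltas": "0.001 0.001 0.011 0 0.89; 0.001 0 0.011 0 0.89; 0.001 0.001 0.011 0 0.89; 0.001 0 0.01 0 0.89; 0.001 0.001 0.01 0 0.89; 0 0 0 0 0.89; 0 0 0 0 0.89"}}

```text
time: 4.38
ee_pos: [494.9, 81.9, 16.8]
ee_rot: [3.141, 0.0, 1.984]
contact_force: [-0.2, 0.4, -0.9]
grip_width: 0.889
gripper_force: 0.0
```

```bash
python3 - <<'E'
from h import *
s=arm.observe(); print(s['time'],s['ee_pos'],np.degrees(s['ee_rot']),s['grip_width'],s['contact_force'],fingers(s))
z=17
rows([goal((-91,-21),36,100,z),goal((-61,-37),36,100,z),goal((-42,-37),36,100,z)],[4,8,4])
E
```

```text
4.375 [494.88255714  81.92538177  16.8233642 ] [1.79986259e+02 3.29556806e-03 1.13688859e+02] 0.8894395370407168 [-0.19076155  0.43833498 -0.88929984] {'B': array([-110. ,  -21.1]), 'A': array([-28.7,  37.4]), 'z': np.float64(16.8), 'phi': np.float64(35.7)}
-0.0027 0.0038 -0 -0.1 0.89; -0.0027 0.0038 -0 -0.1 0.89; -0.0027 0.0038 -0 -0.1 0.89; -0.0027 0.0038 -0 -0.1 0.89
-> [513.3  78.2  17.  114. ]
-0.0038 0.0019 -0 -0 0.89; -0.0038 0.0019 -0 -0 0.89; -0.0038 0.0019 -0 -0 0.89; -0.0038 0.0019 -0 -0 0.89; -0.0038 0.0019 -0 -0 0.89; -0.0038 0.0019 -0 -0 0.89; -0.0038 0.0019 -0 -0 0.89; -0.0038 0.0019 -0 -0 0.89
-> [539.3  56.3  17.  114. ]
-0.0028 0.0038 -0 -0 0.89; -0.0028 0.0038 -0 -0 0.89; -0.0028 0.0038 -0 -0 0.89; -0.0028 0.0038 -0 -0 0.89
-> [557.9  52.4  17.  114. ]
```

{"name": "move_arm", "arguments": {"deltas": "-0.003 0.004 0 0 0.89; -0.002 0.004 0 0 0.89; -0.003 0.003 0 0 0.89; -0.003 0.004 0 0 0.89; -0.004 0.002 0 0 0.89; -0.004 0.002 0 0 0.89; -0.004 0.002 0 0 0.89; 0 0 0 0 0.89"}}

```text
time: 5.38
ee_pos: [523.2, 68.8, 16.5]
ee_rot: [-3.141, 0.0, 1.984]
contact_force: [-2.2, -0.6, -1.8]
grip_width: 0.889
gripper_force: 0.8
```

```bash
python3 - <<'E'
from h import *
c=cap('scene'); save(c,'pics/s2.png',(310,195,430,285),6)
s=arm.observe(); print(s['time'],s['ee_pos'],np.degrees(s['ee_rot'])[2],s['grip_width'],s['contact_force'],fingers(s))
z=17
rows([goal((-61,-37),36,100,z),goal((-42,-37),36,100,z)],[5,4])
E
```

```text
5.425 [523.1839726   68.83842669  16.50950017] 113.66569119559699 0.8887287110021193 [-1.75696538 -1.16347978 -1.5092592 ] {'B': array([-79.6, -28. ]), 'A': array([ 1.7, 30.5]), 'z': np.float64(16.5), 'phi': np.float64(35.7)}
-0.0036 0.002 -0.0001 -0.1 0.89; -0.0036 0.0019 -0.0001 -0.1 0.89; -0.0036 0.0019 -0.0001 -0.1 0.89; -0.0036 0.0019 -0.0001 -0.1 0.89; -0.0036 0.0019 -0.0001 -0.1 0.89
-> [539.3  56.3  17.  114. ]
-0.0028 0.0038 0 0 0.89; -0.0028 0.0038 0 0 0.89; -0.0028 0.0038 0 0 0.89; -0.0028 0.0038 0 0 0.89
-> [557.9  52.4  17.  114. ]
```

View pics/s2.png

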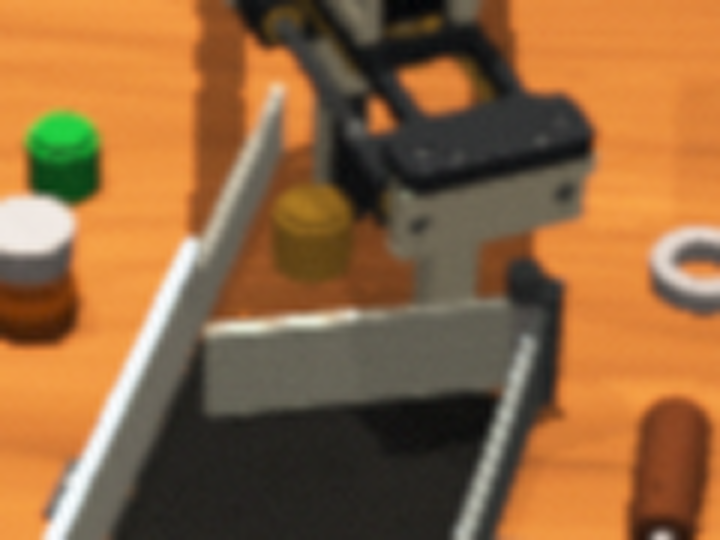

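Crop: the gate is swinging in, with its free edge at (205,370). The blank's top is at about (312,204), in contact with finger B and 30 px short of the fence.

```bash
python3 - <<'E'
from h import *
import pickle
c0=pickle.load(open('scene.pkl','rb')); c=cap('scene')
for n,x,y,z in(('blank top',312,203,28),('gate edge',205,328,43),('blank base front',312,279,0)):
    print(n,w2g(world(c,*px(x,y,310,195,6),z)))
# cylinder pixels by depth: top surface z 26..30 in a window around
def blank(c,near,r=25):
    v,u=np.mgrid[150:320,280:480]; z=c['range_z'][150:320,280:480]
    P=np.array([ (u-c['K'][0,2])/c['K'][0,0]*z,(v-c['K'][1,2])/c['K'][1,1]*z,z]).reshape(3,-1)
    W=(c['R'].T@(P-c['t'][:,None])).T
    g=np.array([w2g(p) for p in W]); k=(np.hypot(*(g-near).T)<r)&(W[:,2]>26)&(W[:,2]<31)
    return g[k].mean(0),k.sum(),np.ptp(g[k],axis=0)
print(blank(c0,np.array([-66,-29]))); print(blank(c,np.array([-55,-35]),18))
E
```

```text
blank top [-51.56695354 -31.97122279]
gate edge [ 48.49906331 -46.03282945]
blank base front [-41.26014262 -28.96443936]
(array([-63.60133639, -28.11305647]), np.int64(49), array([26.56337622, 24.11232789]))
(array([-53.10104297, -31.62942911]), np.int64(57), array([31.36853451, 24.43719758]))
```

```bash
cat >> h.py <<'E'
def blank(c,near,r=18):
    v,u=np.mgrid[150:320,280:480]; z=c['range_z'][150:320,280:480]
    P=np.array([ (u-c['K'][0,2])/c['K'][0,0]*z,(v-c['K'][1,2])/c['K'][1,1]*z,z]).reshape(3,-1)
    W=(c['R'].T@(P-c['t'][:,None])).T
    g=np.array([w2g(p) for p in W]); k=(np.hypot(*(g-near).T)<r)&(W[:,2]>26)&(W[:,2]<31)
    return g[k].mean(0).round(1),k.sum(),np.ptp(g[k],axis=0).round(0)
E
python3 - <<'E'
from h import *
z=17
rows([goal((-88,-24),36,100,z),goal((-79,-24.5),36,100,z),goal((-60,-30),36,100,z),goal((-49,-34),36,100,z)],[2,2,4,3])
E
```

```text
0.0042 -0.0023 -0.0002 -0.1 0.89; 0.0042 -0.0023 -0.0002 -0.1 0.89
-> [515.6  74.7  17.  114. ]
-0.0028 0.0035 -0 -0 0.89; -0.0028 0.0035 -0 -0 0.89
-> [524.3  72.3  17.  114. ]
-0.0039 0.003 -0 -0 0.89; -0.0039 0.003 -0 -0 0.89; -0.0039 0.003 -0 -0 0.89; -0.0039 0.003 -0 -0 0.89
-> [541.8  63.   17.  114. ]
-0.0032 0.0022 -0 -0 0.89; -0.0032 0.0022 -0 -0 0.89; -0.0032 0.0022 -0 -0 0.89
-> [551.7  56.8  17.  114. ]
```

{"name": "move_arm", "arguments": {"deltas": "0.004 -0.002 0 0 0.89; 0.004 -0.002 0 0 0.89; -0.003 0.003 0 0 0.89; -0.003 0.004 0 0 0.89; -0.004 0.003 0 0 0.89; -0.004 0.003 0 0 0.89; -0.004 0.003 0 0 0.89; -0.004 0.003 0 0 0.89; 0 0 0 0 0.89"}}

```text
time: 6.6
ee_pos: [543.1, 61.9, 16.6]
ee_rot: [3.141, 0.001, 1.984]
contact_force: [-1.8, -2.0, -0.9]
grip_width: 0.888
gripper_force: 1.2
```

```bash
python3 - <<'E'
from h import *
c=cap('scene')
s=arm.observe(); print(s['time'],s['ee_pos'],s['contact_force'],fingers(s)); print(blank(c,np.array([-40,-38])),blank(c,np.array([-45,-38])))
z=17
rows([goal((-49,-34),36,100,z),goal((-42,-36),36,100,z)],[3,2])
E
```

```text
6.65 [543.02309157  61.93181442  16.65903789] [-0.49749054 -1.85362482 -1.11256209] {'B': array([-58.6, -30.5]), 'A': array([22.4, 27.7]), 'z': np.float64(16.7), 'phi': np.float64(35.7)}
(array([-34.8, -37.9]), np.int64(52), array([30., 24.])) (array([-37.5, -37.7]), np.int64(40), array([24., 22.]))
-0.0027 0.002 -0.0001 -0.1 0.89; -0.0027 0.0019 -0.0001 -0.1 0.89; -0.0027 0.0019 -0.0001 -0.1 0.89
-> [551.7  56.8  17.  114. ]
-0.0029 0.0022 -0 -0 0.89; -0.0029 0.0022 -0 -0 0.89
-> [558.1  53.4  17.  114. ]
```

```bash
python3 - <<'E'
s=open('h.py').read()
s=s.replace("step[3]=((","w0=s['grip_width'] if g is goals_[0] else wl; step[3]=((").replace("    for g,n in zip(goals,ns):\n        g=np.array(g,float);","    wl=s['grip_width']; \n    for g,n in zip(goals,ns):\n        g=np.array(g,float);").replace("w0=s['grip_width'] if g is goals_[0] else wl; ","w0=wl; wl=g[4]; ").replace("for _ in range(n)","for i in range(n)").replace("round(g[4],2)","round(w0+(g[4]-w0)*(i+1)/n,2)")
open('h.py','w').write(s)
E
python3 - <<'E'
from h import *
z=17
rows([goal((-49,-34),36,100,z),goal((-30,-37),36,100,z)],[3,5])
E
```

```text
-0.0027 0.002 -0.0001 -0.1 0.89; -0.0027 0.0019 -0.0001 -0.1 0.89; -0.0027 0.0019 -0.0001 -0.1 0.89
-> [551.7  56.8  17.  114. ]
-0.0027 0.0027 -0 -0 0.89; -0.0027 0.0027 -0 -0 0.89; -0.0027 0.0027 -0 -0 0.89; -0.0027 0.0027 -0 -0 0.89; -0.0027 0.0027 -0 -0 0.89
-> [569.6  49.9  17.  114. ]
```

{"name": "move_arm", "arguments": {"deltas": "-0.003 0.002 0 0 0.89; -0.003 0.002 0 0 0.89; -0.002 0.002 0 0 0.89; -0.003 0.003 0 0 0.89; -0.003 0.003 0 0 0.89; -0.003 0.003 0 0 0.89; -0.003 0.003 0 0 0.89; -0.002 0.002 0 0 0.89; 0 0 0 0 0.89"}}

```text
time: 7.78
ee_pos: [570.1, 50.2, 16.8]
ee_rot: [3.141, 0.0, 1.984]
contact_force: [-1.1, -1.5, -1.5]
grip_width: 0.887
gripper_force: 0.7
```

```bash
python3 - <<'E'
from h import *
c=cap('scene'); save(c,'pics/s3.png',(310,195,430,285),6)
s=arm.observe(); print(s['time'],s['ee_pos'],s['contact_force'],fingers(s)); print(blank(c,np.array([-5,-44])))
z=17
rows([goal((0,-38.5),48,92,z),goal((30,-40),60,82,z),goal((81,-40),80,70,z)],[6,6,10])
E
```

```text
7.825 [570.01296232  50.17705979  16.75168076] [ 0.33022421 -0.60346466 -0.84724957] {'B': array([-29.7, -36.4]), 'A': array([51.3, 21.9]), 'z': np.float64(16.8), 'phi': np.float64(35.7)}
(array([ -4. , -45.8]), np.int64(70), array([30., 27.]))
-0.0016 0.003 -0 -2 0.87; -0.0017 0.0029 -0 -2 0.86; -0.0018 0.0029 -0 -2 0.84; -0.0019 0.0028 -0 -2 0.83; -0.002 0.0027 -0 -2 0.81; -0.0021 0.0027 -0 -2 0.8
-> [590.2  48.9  17.  126. ]
-0.0025 0.0022 0 -2 0.78; -0.0025 0.0021 0 -2 0.77; -0.0026 0.002 0 -2 0.75; -0.0027 0.0019 0 -2 0.73; -0.0027 0.0018 0 -2 0.71; -0.0028 0.0017 0 -2 0.69
-> [609.5  44.6  17.  138. ]
-0.0032 0.0017 0 -2 0.68; -0.0033 0.0016 0 -2 0.67; -0.0033 0.0015 0 -2 0.65; -0.0034 0.0014 0 -2 0.64; -0.0034 0.0013 0 -2 0.63; -0.0035 0.0012 0 -2 0.62; -0.0035 0.001 0 -2 0.6; -0.0035 0.0009 0 -2 0.59; -0.0036 0.0008 0 -2 0.58; -0.0036 0.0007 0 -2 0.56
-> [645.   35.9  17.  158. ]
```

View pics/s3.png

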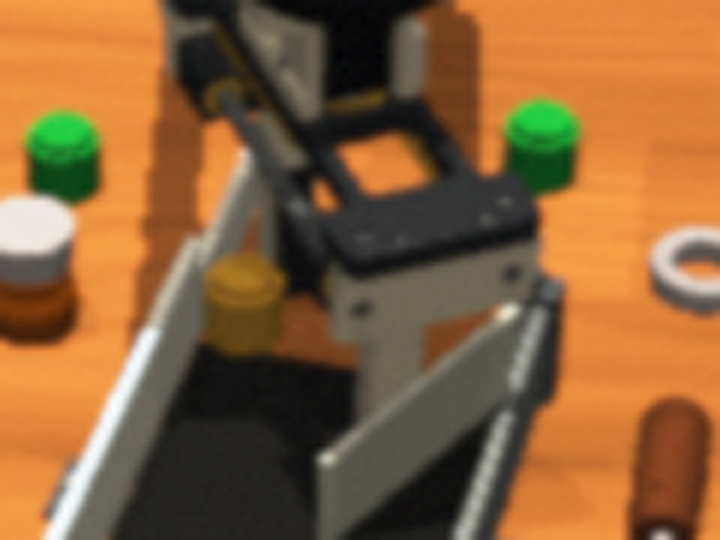

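The blank (245,300) is at the fence in the gateway. The gate is held wide open by finger A, its edge at (322,460), well clear of the blank. I'll continue, turning the hand.

{"name": "move_arm", "arguments": {"deltas": "-0.002 0.003 0 -2 0.87; -0.002 0.003 0 -2 0.86; -0.002 0.003 0 -2 0.84; -0.002 0.003 0 -2 0.83; -0.002 0.003 0 -2 0.81; -0.002 0.003 0 -2 0.8; 0 0 0 0 0.8"}}

```text
time: 8.7
ee_pos: [591.6, 48.3, 16.7]
ee_rot: [3.141, 0.0, 2.194]
contact_force: [-1.3, -0.4, 0.2]
grip_width: 0.799
gripper_force: 0.7
```

```bash
python3 - <<'E'
from h import *
c=cap('scene')
s=arm.observe(); print(s['time'],s['ee_pos'],s['contact_force'],fingers(s)); print(blank(c,np.array([25,-44])),blank(c,np.array([20,-44])))
z=17
rows([goal((30,-40),60,82,z),goal((81,-40),80,70,z)],[6,10])
E
```

```text
8.75 [591.49414003  48.30718718  16.66352078] [-0.95855038 -0.93482078 -0.27750015] {'B': array([  1.3, -38.6]), 'A': array([63. , 29.4]), 'z': np.float64(16.7), 'phi': np.float64(47.7)}
(array([ 27.3, -45.6]), np.int64(67), array([31., 26.])) (array([ 24.4, -45.3]), np.int64(59), array([31., 27.]))
-0.0023 0.0021 -0.0001 -2 0.78; -0.0023 0.002 -0.0001 -2 0.76; -0.0024 0.0019 -0.0001 -2 0.75; -0.0025 0.0018 -0.0001 -2 0.73; -0.0025 0.0017 -0.0001 -2 0.71; -0.0026 0.0016 -0.0001 -2 0.69
-> [609.5  44.6  17.  138. ]
-0.0032 0.0017 -0 -2 0.68; -0.0033 0.0016 -0 -2 0.67; -0.0033 0.0015 -0 -2 0.65; -0.0034 0.0014 -0 -2 0.64; -0.0034 0.0013 -0 -2 0.63; -0.0035 0.0012 -0 -2 0.62; -0.0035 0.001 -0 -2 0.6; -0.0035 0.0009 -0 -2 0.59; -0.0036 0.0008 -0 -2 0.58; -0.0036 0.0007 -0 -2 0.56
-> [645.   35.9  17.  158. ]
```

{"name": "move_arm", "arguments": {"deltas": "-0.002 0.002 0 -2 0.78; -0.002 0.002 0 -2 0.76; -0.003 0.002 0 -2 0.75; -0.002 0.002 0 -2 0.73; -0.003 0.002 0 -2 0.71; -0.002 0.001 0 -2 0.69; 0 0 0 0 0.69"}}

```text
time: 9.62
ee_pos: [609.0, 44.8, 16.7]
ee_rot: [3.142, 0.0, 2.404]
contact_force: [-2.4, -0.5, 0.8]
grip_width: 0.691
gripper_force: 0.6
```

```bash
python3 - <<'E'
from h import *
c=cap('scene'); save(c,'pics/s4.png',(300,195,430,305),5)
s=arm.observe(); print(s['time'],s['ee_pos'],s['contact_force'],fingers(s)); print(blank(c,np.array([54,-44])))
z=17
rows([goal((81,-40),80,70,z)],[10])
E
```

```text
9.675 [608.93075608  44.81436137  16.6868299 ] [-1.11825824 -0.68449524  0.03594067] {'B': array([ 29.3, -39.7]), 'A': array([70.5, 30.9]), 'z': np.float64(16.7), 'phi': np.float64(59.7)}
(array([ 52.8, -45. ]), np.int64(69), array([33., 25.]))
-0.0033 0.0018 -0 -2 0.68; -0.0033 0.0017 -0 -2 0.67; -0.0034 0.0015 -0 -2 0.65; -0.0034 0.0014 -0 -2 0.64; -0.0035 0.0013 -0 -2 0.63; -0.0035 0.0012 -0 -2 0.61; -0.0036 0.001 -0 -2 0.6; -0.0036 0.0009 -0 -2 0.59; -0.0036 0.0008 -0 -2 0.58; -0.0037 0.0007 -0 -2 0.56
-> [645.   35.9  17.  158. ]
```

View pics/s4.png

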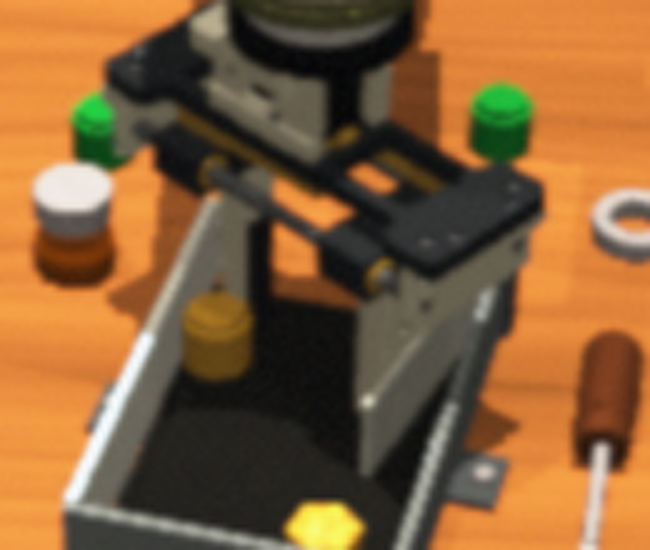

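The blank (217,335) is sliding along the fence inside the guard. The gate is held nearly fully open at (365,400), and the bystanders are untouched.

{"name": "move_arm", "arguments": {"deltas": "-0.003 0.002 0 -2 0.68; -0.003 0.002 0 -2 0.67; -0.004 0.001 0 -2 0.65; -0.003 0.001 0 -2 0.64; -0.004 0.001 0 -2 0.63; -0.003 0.001 0 -2 0.61; -0.004 0.001 0 -2 0.6; -0.004 0.001 0 -2 0.59; -0.003 0.001 0 -2 0.58; -0.004 0.001 0 -2 0.56"}}

```text
time: 10.92
ee_pos: [644.9, 35.9, 16.6]
ee_rot: [3.142, 0.0, 2.755]
contact_force: [-2.1, -1.5, -0.3]
grip_width: 0.564
gripper_force: 0.7
```

```bash
python3 - <<'E'
from h import *
c=cap('scene')
s=arm.observe(); print(s['time'],s['ee_pos'],s['contact_force'],fingers(s)); b=blank(c,np.array([103,-44]));print(b, np.hypot(b[0][0],b[0][1]-60))
z=17
rows([goal((84,-40),80,70,z),goal((70,-38),80,70,z),goal((-35,-38),80,70,z),goal((-35,-38),80,70,150)],[1,2,9,4])
E
```

```text
10.975 [645.44554537  35.70119981  16.79136207] [-0.79687682 -1.32576648 -0.43576352] {'B': array([ 81.5, -39.9]), 'A': array([93.6, 28.6]), 'z': np.float64(16.8), 'phi': np.float64(79.9)}
(array([102.5, -46. ]), np.int64(66), array([32., 25.])) 147.45253473575826
-0.0025 0.0006 -0.0002 -0.1 0.56
-> [647.9  35.3  17.  158. ]
0.0071 -0.0002 -0 -0 0.56; 0.0071 -0.0002 -0 -0 0.56
-> [634.7  40.2  17.  158. ]
0.0115 -0.002 -0 -0 0.56; 0.0115 -0.002 -0 -0 0.56; 0.0115 -0.002 -0 -0 0.56; 0.0115 -0.002 -0 -0 0.56; 0.0115 -0.002 -0 -0 0.56; 0.0115 -0.002 -0 -0 0.56; 0.0115 -0.002 -0 -0 0.56; 0.0115 -0.002 -0 -0 0.56; 0.0115 -0.002 -0 -0 0.56
-> [532.   62.1  17.  158. ]
-0 0 -0.0332 -0 0.56; -0 0 -0.0332 -0 0.56; -0 0 -0.0332 -0 0.56; -0 0 -0.0332 -0 0.56
-> [532.   62.1 150.  158. ]
```

{"name": "move_arm", "arguments": {"deltas": "0.007 0 0 0 0.56; 0.007 -0.001 0 0 0.56; 0.011 -0.002 0 0 0.56; 0.011 -0.002 0 0 0.56; 0.011 -0.002 0 0 0.56; 0.011 -0.002 0 0 0.56; 0.011 -0.002 0 0 0.56; 0.011 -0.002 0 0 0.56; 0.011 -0.002 0 0 0.56; 0.011 -0.002 0 0 0.56"}}

```text
time: 12.22
ee_pos: [542.9, 59.2, 16.5]
ee_rot: [3.141, -0.0, 2.752]
contact_force: [-0.5, -0.1, 0.1]
grip_width: 0.561
gripper_force: 0.3
```

{"name": "move_arm", "arguments": {"deltas": "0.012 -0.002 0 0 0.56; 0.01 -0.002 0 0 0.56; 0 0 0 0 0.56; 0 0 -0.03 0 0.56; 0 0 -0.03 0 0.56; 0 0 -0.03 0 0.56; 0 0 -0.03 0 0.56; 0 0 -0.03 0 0.56; 0 0 0 0 0.56"}}

```text
time: 13.35
ee_pos: [524.4, 63.5, 169.9]
ee_rot: [3.139, 0.006, 2.752]
contact_force: [0.7, 0.1, -0.2]
grip_width: 0.556
gripper_force: 0.0
```

```bash
python3 - <<'E'
from h import *
c=cap('scene'); save(c,'pics/s5.png',(290,170,450,290+20),5)
s=arm.observe(); print(s['time'],s['ee_pos'],s['contact_force'],fingers(s)); b=blank(c,np.array([103,-44]));print(b, np.hypot(b[0][0],b[0][1]-60))
im=cv2.imread('pics/s5.png'); cv2.imwrite('pics/s5.png',im[:600])
E
```

```text
13.4 [523.17115144  63.4982558  167.79667116] [ 0.03860448 -0.45501018 -0.95680276] {'B': array([-44. , -38.2]), 'A': array([-31.6,  30.2]), 'z': np.float64(167.8), 'phi': np.float64(79.7)}
(array([107.2, -47.1]), np.int64(58), array([26., 23.])) 151.53299970633458
```

View pics/s5.png

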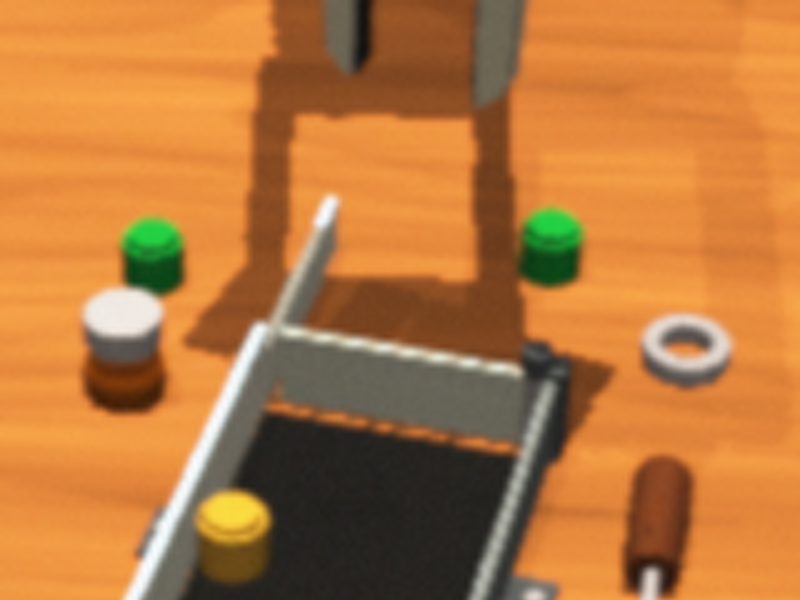

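The gate is fully shut, edge at (280,340). The blank stands inside by the fence at (233,535), beyond the gate's sweep, and the hand is clear of everything.

```bash
python3 -c "
from bench import arm
print(arm.finish_job())"
```

```text
the job is handed in; nothing more can be done
None
```

The round brass blank is inside the guard, about 150 mm from the hinge axis (130 mm needed). The gate fell fully shut behind it, and the job was handed in at about 13.4 s; in the pictures the gate never came near the blank and nothing else moved.

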